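# Pack the stone block and close its case

## Robot

A 6-joint arm with a two-finger parallel gripper is mounted at the origin on a cart in front of the work surface, level with it; the furniture and walls round the work are solid. World frame = base frame: x ahead of the robot, y to its left, z up, the work surface at z = 0. Lengths are in mm, angles in rad, forces in N, time in s.
With the tool pointing down it reaches from about 275 to 725 mm from the base axis. Payload 5.6 kg.
Tool frame: the origin (TCP) lies midway between the tips of the shut fingers; the grasp point (between the pads) lies behind it (bot.grasp_offset is the z of the grasp point in the tool frame, in mm); z points along the fingers, y is the line along which they close (so a half turn about z gives the same grasp; the last joint's range is limited). The gripper opens to 85 mm and grips with 20 to 120 N. Pads are 22 mm wide; open, the fingers measure 114 mm over their backs; the gripper's body (76 mm by 85 mm) begins 54 mm behind the grasp point. The pads swing forward as they close: fully open they stand 13 mm farther back than shut.
Start: joints at [1.466, 0.255, 0.108, 0, -1.424, -0.285], TCP at [208.975, 508.746, 231.283] pointing down, gripper open.
Joint ranges: [-2.95, 2.95], [-1.21, 1.97], [-1.09, 1.5], [-2.87, 1.71], [-2.94, -0.07], [-3.05, 3.05]. Speed limits (rad/s): [2.57, 2.57, 3.14, 3.14, 3.14, 3.14].

## Interface

Orientations are given as a unit quaternion [w, x, y, z].
In Python, from plant import bot, hand, solver, get_obs, viewer, ticket gives the robot as it stands. The module is installed in compiled form; this text tells all that it offers. Calls block until the motion is done:
- bot.move_pose(position, orientation): joint-space move of the TCP to a pose.
- bot.move_linear(position, orientation=None, v=150, max_force=None): straight line of the TCP; orientation=None keeps the orientation; v is the mean speed in mm/s. With max_force (N) it stops when the force on the tool has changed by that much, and returns True; else False.
- bot.goto_joints(angles): joint-space move.
- hand.move_gripper(opening): finger opening in mm; the grip force is fixed at half the most; returns when the fingers have stopped.
- bot.pause(seconds).
- solver.inverse_kinematics(position, orientation): joint angles nearest the present ones, or None.
- get_obs(): the state.
- viewer.grab_frame(name): name is "side" or "top"; returns a dict with "img" (420x560x3 uint8, red, green, blue), "fov_y" (degrees; the focal length in pixels is half the picture's height over the tangent of half this angle, whatever the lens; pixels are square), "cx", "cy" (the principal point, pixels), "distortion" ([k1, k2, p1, p2, k3] as OpenCV has them; the pictures are not rectified), "world_from_camera" (4x4, takes a point from camera to world coordinates). Camera axes: x right, y down, z forward; pixel columns grow to the right and rows downward; lengths in mm; the calibration is good to about 2 mm. A picture is of the moment at which its call begins. There is no depth.
A pose or a line that the arm cannot do raises bot.PlanningError and nothing moves.
- ticket.finish_job(): hands the job in; it is judged then, once.
The state is a dict: "time_s": time; "qpos": joint angles; "qd": joint speeds; "tau": joint torques, N m; "tool_pos": TCP position; "tcp_rot": TCP orientation; "wrist_force": force on the tool from outside, world axes, zero at the start; "wrist_torque": the same for the moment, N m; "finger_gap": finger opening in mm; "finger_force": force on a finger pad.
Only numpy, scipy, OpenCV 4.12 (cv2) and the standard library are available. Lean on these libraries where they do the work, as an engineer would, in place of code of your own. Each camera call takes 0.05 s, during which the arm holds its last target. There are 200 camera calls.

## Task

Pack the dark stone block for transport: lay it flat in the foam nest of the open grey case, setting it down without dropping it. Then close the case with its loose lid: hook the lid's rear edge under the steel lip at the far side, swing the front down and press it until the spring catch has snapped over the front edge. Leave the tape roll, the plaster jar and the dust brush where they are.

Things in the scene. Friction and masses are not known exactly. Their poses are not given: they have to be found in the camera images.
- case: open grey sheet-metal case, 184 (x) x 160 (y) mm, 3 kg, loose on rubber feet. Origin: centre of its underside; -x is the front (catch, towards the robot), +x the far side with the lip. Rim 64 mm up, walls 6 mm. Foam fills it to 28 mm up, with a nest 10 mm deep. Closed, the lid's frame is parallel to this one with its origin at about (-4.5, 0, 52) mm, with 3 mm play each way in x and y
- case_nest (a point): centre of the nest's floor, 18 mm above the case's underside. The nest is 67 mm (case x) by 111 mm (case y) and 10 mm deep, 4 mm of clearance all round the block
- case_lip (a point): middle of the inner (front) edge of the far steel lip, at its underside: (76, 0, 72.5) mm in the case frame. The lip is 130 mm long in y, 4 mm thick. Below it is a slot 8.5 mm high between the lip and a ledge level with the rim (64 mm), 10 mm deep to the rear wall (86 mm from the case's origin)
- catch (a joint): hinge of the spring catch at the middle of the case's front wall (40 mm wide, top 93 mm above the case's underside): 0 rad upright (closed, or no lid on), grows as its head is pushed away from the case (about 0.2 rad when the lid's edge passes), spring-returned. Passing it takes roughly 10 N at the lid's front edge
- catch_nose (a point): tip of the catch's hook, at its underside: 70 mm above the case's underside, 83.5 mm in front of its centre when upright; above it the head slopes up and outwards
- lid: loose lid, 175 (x) x 158 (y) mm, sheet 5 mm thick, about 0.28 kg, lying on its ribs. Origin: lid centre at the underside of the ribs; sheet 12 to 17 mm above it. +x is the rear edge (plain, goes under the lip), -x the front (bright striker plate). 12 mm deep ribs along the sides and 9 mm in from the front edge must drop inside the case's walls; a 10 mm deep pad holds the block down
- lid_grip (a point): centre of the lid's black bar handle, 41 mm above the lid's origin: the bar is 14 mm thick (lid x), 20 mm high, 100 mm long (lid y), free underneath for 14 mm
- lid_rear (a point): middle of the lid's rear (+x) edge, at the underside of the sheet: (87.5, 0, 12) mm in the lid frame
- lid_front (a point): middle of the lid's front (-x) edge, at the underside of the sheet: (-87.5, 0, 12) mm in the lid frame
- slate_block: dark stone block, 59 (x) x 103 (y) x 34 (z) mm, about 0.42 kg, lying flat. Origin: centre of its underside
- tape_roll: bystander: roll of cream masking tape lying flat, 98 x 104 x 20 mm, origin under its centre
- plaster_jar: bystander: white jar with a blue cap, 70 mm across, 70 mm high, origin under its centre
- dust_brush: bystander: flat wooden dusting brush, 60 x 205 x 16 mm (long in y), origin under its centre
Things that resemble listed ones, but are neither listed nor needed, are in the scene too. Leave any orange look-alike of the slate_block alone.

How it is judged (in metres and radians):
On the way, in this order (a step that is already met when the one before it is completed fails the run):
1. the block lies flat in the nest and is let go (z of slate_block in the frame of case between 0.014 and 0.022 m and horizontal distance between slate_block and case_nest below 0.012 m and angle between slate_block's own z axis and vertical below 0.06 rad and contact force between the fingers and slate_block below 0.3 N), for 0.2 s.
2. the lid's rear edge is under the lip (x of lid_rear in the frame of case_lip above 0.002 m and z of lid_rear in the frame of case_lip between -0.011 and -0.003 m), for 0.1 s.
At the end, for the whole second after the job is handed in: Block flat in the nest (within 12 mm of its centre, 14-22 mm above the case underside); lid square (0.08 rad) and at rest, rear edge 2 mm or more under the lip at 61-69 mm, front edge at 61-66.5 mm, catch below 0.04 rad; case level on the bench (x of lid_rear in the frame of case_lip above 0.002 m and z of lid_rear in the frame of case between 0.061 and 0.069 m and z of lid_front in the frame of case between 0.061 and 0.0665 m and angle between the x axis of lid and the x axis of case, either way round below 0.08 rad and value of joint catch below 0.04 rad and z of slate_block in the frame of case between 0.014 and 0.022 m and horizontal distance between slate_block and case_nest below 0.012 m and angle between case's own z axis and vertical below 0.03 rad and height (world z) of case below 0.004 m and linear speed of lid below 0.01 m/s); the robot touches nothing.
It fails at once if the block is dropped (it falls freely faster than 0.6 m/s, about 2 cm) (linear speed of slate_block above 0.6 m/s and contact force between the fingers and slate_block below 0.3 N).
It fails at once if the tape roll, the plaster jar or the dust brush is moved more than 25 mm (distance of any of tape_roll, plaster_jar, dust_brush from where it was at the start of the episode above 0.025 m).
It also fails if it takes over 61 s, if anything falls off the work surface, if the arm or the gripper's body presses on something with over 40 N, if the wrist force passes 120 N, or if a joint passes its speed limit or range.

## Working session

There is one attempt and no reset: what is moved stays moved. The work goes in short steps, each a Python script; the robot and the scene stay as the last script left them, time stands still between calls to the robot, and variables do not carry over. Pictures are saved under pics/ and viewed, at most 10 in all, crops included, and the job is handed in when it is done.

```bash
mkdir -p pics
cat > h.py <<'E'
import numpy as np, cv2
from plant import bot, hand, solver, get_obs, viewer, ticket
def grab(n):
    f=viewer.grab_frame(n); h=f["img"].shape[0]
    fl=h/2/np.tan(np.radians(f["fov_y"])/2)
    f["K"]=np.array([[fl,0,f["cx"]],[0,fl,f["cy"]],[0,0,1.]]); f["D"]=np.array(f["distortion"],float); f["T"]=np.array(f["world_from_camera"])
    return f
def plane(f,px,z):
    u=cv2.undistortPoints(np.array(px,float).reshape(-1,1,2),f["K"],f["D"]).reshape(-1,2)
    d=np.c_[u,np.ones(len(u))]@f["T"][:3,:3].T; o=f["T"][:3,3]
    return o+d*((z-o[2])/d[:,2])[:,None]
def project(f,P):
    T=np.linalg.inv(f["T"]); r,_=cv2.Rodrigues(T[:3,:3])
    return cv2.projectPoints(np.array(P,float).reshape(-1,1,3),r,T[:3,3],f["K"],f["D"])[0].reshape(-1,2)
def save(f,name,crop=None,s=1):
    im=f["img"][:,:,::-1]
    if crop: im=im[crop[1]:crop[3],crop[0]:crop[2]]
    cv2.imwrite("pics/"+name,cv2.resize(im,None,fx=s,fy=s,interpolation=cv2.INTER_CUBIC))
E
python3 - <<'E'
from h import *
for n in("side","top"):
    f=grab(n); save(f,n+"0.png",s=1.42); print(n,f["T"].round(2).tolist(),f["fov_y"],f["D"])
o=get_obs();print(o["time_s"],o["tcp_rot"],bot.grasp_offset)
E
```

```text
side [[0.84, -0.25, 0.48, -213.13], [-0.54, -0.39, 0.75, -1315.3], [0.0, -0.89, -0.46, 803.94], [0.0, 0.0, 0.0, 1.0]] 51.21109152763528 [-0.11494169  0.          0.          0.          0.        ]
top [[0.0, -0.99, 0.15, 374.35], [-1.0, -0.0, -0.01, -99.45], [0.01, -0.15, -0.99, 1564.65], [0.0, 0.0, 0.0, 1.0]] 48.783489482799766 [-0.0890647  0.         0.         0.         0.       ]
0.1 [ 8.00689785e-04  9.81061705e-01 -1.93693760e-01 -1.29444805e-04] -18.700000000000003
```

View pics/top0.png

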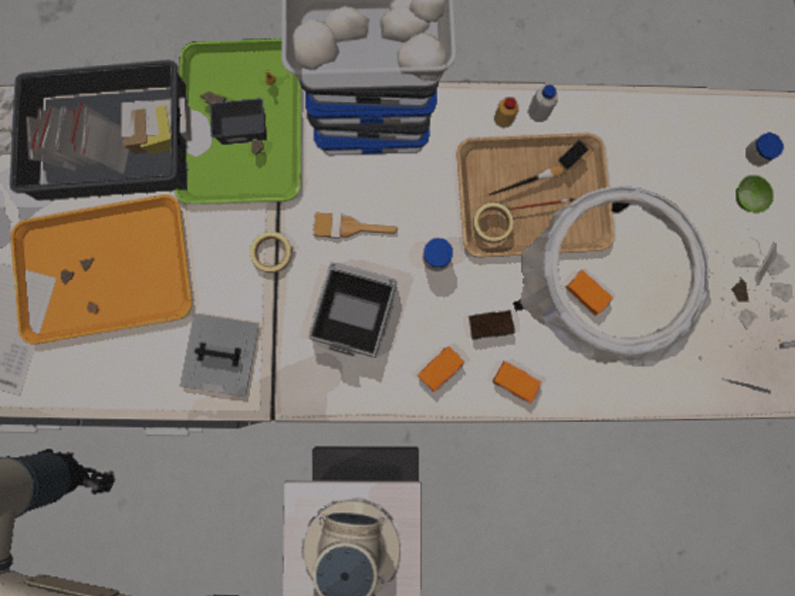

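View pics/side0.png

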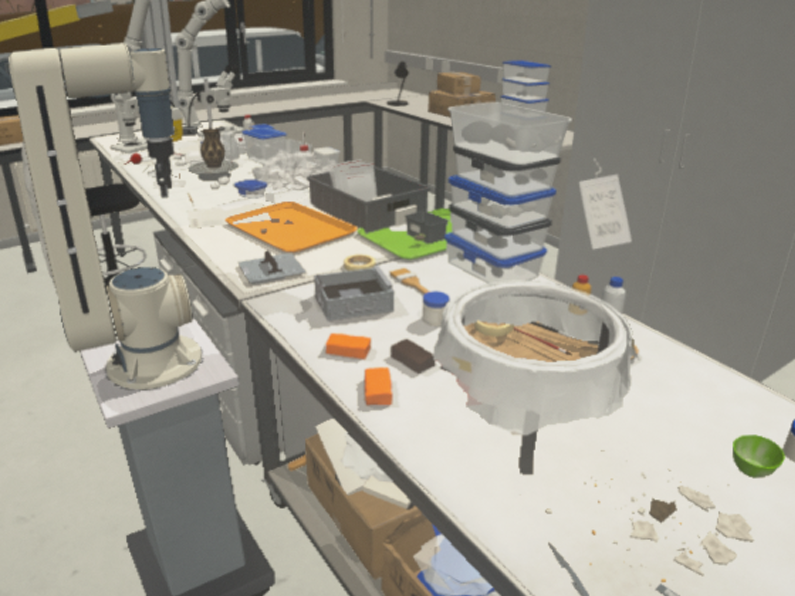

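Top view, at 1.42x scale: the dark block is at (492,325), the case at (354,310) with its catch near (340,350), and the lid at (220,355). The tape is at (270,252), the jar at (438,253) and the brush at (355,225).

Possible confusions for the block are orange bricks at (441,369), (517,382) and (589,292), and a black bin on the green tray at (240,120). For the lid and case they are the dark crate at (98,128) and the stacked tubs at (370,60). I pick the dark brown block at (492,325) and will check it in a close crop.

Run:
```python
from h import *
f=grab("top"); save(f,"crop_t.png",(122,175,382,290),3)
g=grab("side"); save(g,"crop_s.png",(160,170,320,290),5)
for n,F in(("t",f),("s",g)): np.save(n+"0.npy",F["img"])
im=f["img"]
for n,(u,v) in dict(block=(346,229),foam=(249,218),wall=(249,247),lid=(140,262),bar=(154,249),table=(320,190)).items(): print(n,im[v-1:v+2,u-1:u+2].mean((0,1)).round())
```

```text
block [45. 33. 24.]
foam [99. 97. 98.]
wall [90. 87. 87.]
lid [114. 114. 114.]
bar [33. 31. 31.]
table [159. 155. 152.]
```

View pics/crop_t.png

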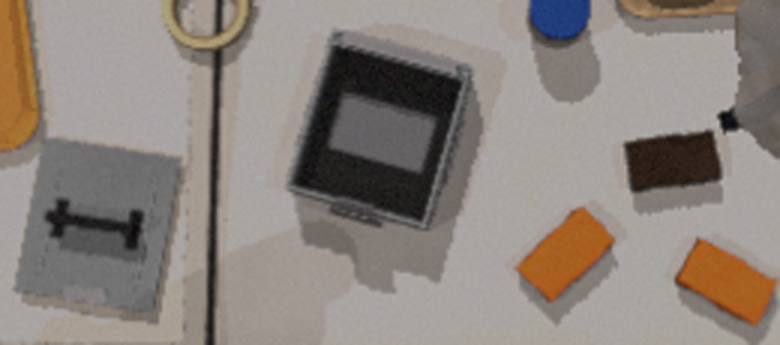

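View pics/crop_s.png

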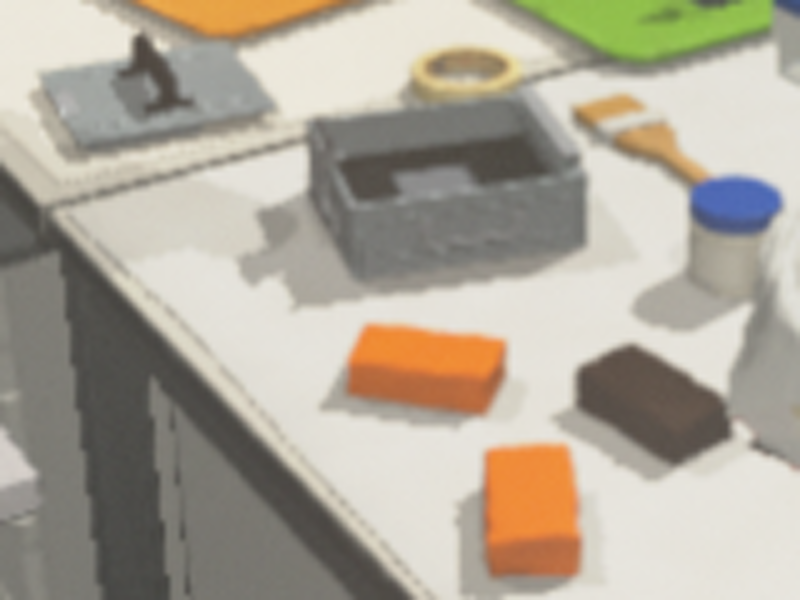

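Crop, 3x: the dark brown block is at (673,160), clearly not orange, and the size fits, so the choice stands. The nest shows as a grey rectangle at (385,133) in black foam. The case's catch is at (355,213), on the robot side, and its lip is at (400,50), on the far side. The lid's bar is at (95,222) and its bright striker is at (82,295), towards the robot, so the lid is already nearly aligned with the case.

```bash
cat > meas.py <<'E'
from h import *
S=4
def up(f,box,ch=None):
    x0,y0,x1,y1=box; a=f["img"][y0:y1,x0:x1]
    return cv2.resize(a,None,fx=S,fy=S,interpolation=cv2.INTER_CUBIC)
def blob(f,box,fn,hull=False):
    """largest blob of mask fn(rgb int) -> full-res pixel contour"""
    m=fn(up(f,box).astype(int)).astype(np.uint8)
    m=cv2.morphologyEx(m,cv2.MORPH_OPEN,np.ones((5,5)))
    c=max(cv2.findContours(m,cv2.RETR_EXTERNAL,cv2.CHAIN_APPROX_NONE)[0],key=cv2.contourArea)
    if hull: c=cv2.convexHull(c)
    return (c.reshape(-1,2)+.5)/S-.5+np.array(box[:2])
def rect(f,c,z):
    p=plane(f,c,z)[:,:2].astype(np.float32)
    (cx,cy),(w,h),a=cv2.minAreaRect(p); M=cv2.moments(p.reshape(-1,1,2))
    while a>45: a-=90; w,h=h,w
    return np.array([cx,cy]),np.array([M["m10"]/M["m00"],M["m01"]/M["m00"]]),(w,h),np.radians(a)
E
python3 - <<'E'
from meas import *
f=grab("top"); g=grab("side"); np.set_printoptions(precision=2,suppress=True)
v=lambda a:a.sum(2)/3
def show(n,r): print(n,"rect",r[0],"cent",r[1],"size",np.array(r[2]),"yaw",round(r[3],4))
show("block z17",rect(f,blob(f,(325,210,366,245),lambda a:v(a)<85),17))
bs=blob(g,(270,235,310,266),lambda a:v(a)<100); 
show("block side z17",rect(g,bs,17))
foam=lambda a:v(a)<60
show("foam z28",rect(f,blob(f,(218,185,280,252),foam,True),28))
show("nest z18",rect(f,blob(f,(230,203,270,236),lambda a:v(a)>66),18))
lid=lambda a:(v(a)<132)
for hull in (True,):
  c=blob(f,(122,217,186,285),lid,hull); show("lid z14.5",rect(f,c,14.5))
c=blob(f,(132,236,174,262),lambda a:v(a)<62,True); show("bar z46",rect(f,c,46))
# case contour corners top view
c=blob(f,(214,180,284,252),lambda a:(v(a)<112),True); print("case corners px",cv2.minAreaRect((c*1).astype(np.float32)))
j=blob(f,(290,165,325,195),lambda a:a[...,2]>a[...,0]+40); print("jar",plane(f,j,70).mean(0))
# overlay for check
im=cv2.resize(f["img"][175:290,122:382,::-1],None,fx=3,fy=3,interpolation=cv2.INTER_CUBIC)
for b,fn,h in (((325,210,366,245),lambda a:v(a)<85,0),((218,185,280,252),foam,1),((230,203,270,236),lambda a:v(a)>66,0),((122,217,186,285),lid,1),((132,236,174,262),lambda a:v(a)<62,1),((214,180,284,252),lambda a:v(a)<112,1)):
  p=(blob(f,b,fn,h)-[122,175]+.5)*3-.5
  cv2.polylines(im,[p.round().astype(int)],True,(0,0,255),1)
cv2.imwrite("pics/ov.png",im)
E
```

```text
block z17 rect [ 517.33 -324.89] cent [ 517.33 -324.41] size [ 59.39 103.48] yaw 0.1181
block side z17 rect [ 514.71 -324.03] cent [ 514.68 -324.25] size [ 78.48 123.44] yaw 0.1407
foam z28 rect [549.03   5.36] cent [548.73   5.37] size [164.93 150.15] yaw -0.2746
nest z18 rect [548.96   1.46] cent [548.81   1.32] size [ 65.12 109.51] yaw -0.2766
lid z14.5 rect [447.52 339.95] cent [448.66 328.42] size [199.65 219.35] yaw -0.1549
bar z46 rect [443.77 314.95] cent [443.83 312.4 ] size [ 42.72 106.38] yaw -0.1361
case corners px ((251.72552490234375, 220.77516174316406), (57.50617599487305, 60.255767822265625), 15.592809677124023)
jar [ 680.91 -195.4    70.  ]
```

View pics/ov.png

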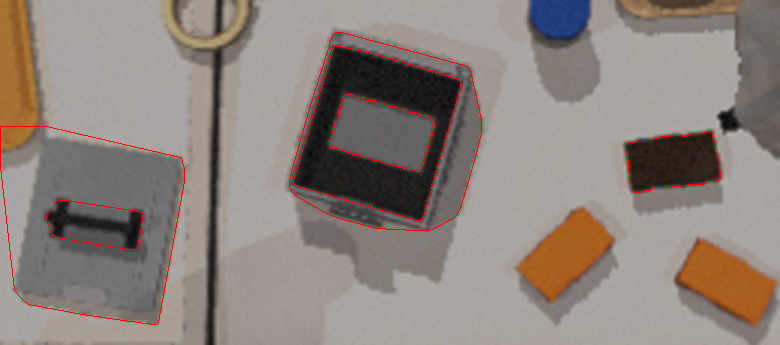

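The block and nest contours fit well, matching the known 59x103 and 67x111 sizes. I'll redo the lid and case outlines later; first, pick up the block.

```bash
cat >> h.py <<'E'
from scipy.spatial.transform import Rotation as Rn
def quat(a,tilt=0):
    """tool down, closing axis at yaw a (object x axis); tilt: rotation about object's own y (front up = +)"""
    y=np.array([np.cos(a),np.sin(a),0]); z=np.array([0,0,-1.]); x=np.cross(y,z)
    R=Rn.from_matrix(np.c_[x,y,z]); R=Rn.from_rotvec(tilt*np.array([-np.sin(a),np.cos(a),0]))*R
    q=R.as_quat(); return np.r_[q[3],q[:3]].tolist()
def st():
    o=get_obs(); print("t",round(o["time_s"],2),"tcp",np.round(o["tool_pos"],1),"gap",round(o["finger_gap"],1),"ff",np.round(o["finger_force"],1),"F",np.round(o["wrist_force"],1),"q6",round(o["qpos"][5],2)); return o
E
python3 - <<'E'
from h import *
for a in (0.118,0.118+np.pi): print(a,solver.inverse_kinematics([517,-324.6,150],quat(a)))
for a in (-.275,-.275+np.pi): print(a,solver.inverse_kinematics([549,1.2,150],quat(a)),solver.inverse_kinematics([549,1.2,90],quat(a,.25)))
for a in (-.15,-.15+np.pi): print(a,solver.inverse_kinematics([445,313,150],quat(a)))
E
```

```text
0.118 [-0.30494438  0.40758658  0.11879791  0.         -1.28200765 -2.71864828]
3.259592653589793 [-0.30494438  0.40758658  0.11879791  0.         -1.28200765  0.42294438]
-0.275 [ 0.28726967  0.29106454 -0.05221155  0.         -1.22752024  2.57932299] [ 0.20727555  0.50213909  0.12632447 -0.11635152 -1.418476    2.68990866]
2.866592653589793 [ 0.28726967  0.29106454 -0.05221155  0.         -1.22752024 -0.56226967] [ 0.38533477  0.19410402 -0.4673608   0.23123408 -0.72369661 -0.8197345 ]
-0.15 [ 0.90073493  0.28172632 -0.06519166  0.         -1.22387835  2.09085772]
2.991592653589793 [ 0.90073493  0.28172632 -0.06519166  0.         -1.22387835 -1.05073493]
```

```bash
cat >> h.py <<'E'
_q0=quat
def quat(a,tilt=0):
    """as above; a = object's yaw; closing axis along object's -x (keeps joint 6 mid-range)"""
    return _q0(a+np.pi,-tilt)
E
python3 - <<'E'
from h import *
from meas import *
q=quat(.118)
try:
    bot.move_pose([517,-324.6,120],q); st()
    bot.move_linear([517,-324.6,7],max_force=15); st()
    hand.move_gripper(45); st()
    bot.move_linear([517,-324.6,130]); o=st()
except bot.PlanningError as e: print(e)
f=grab("top"); save(f,"held.png",(300,175,400,275),5)
E
```

```text
t 3.43 tcp [ 517.5 -324.   120.1] gap 85.5 ff 0.0 F [ 0.2 -0.1  0.4] q6 0.42
t 4.33 tcp [ 517.8 -324.9    8. ] gap 85.3 ff 0.0 F [ 0.6  0.1 -0.1] q6 0.42
t 4.72 tcp [ 517.8 -325.     8.6] gap 55.1 ff 64.9 F [-0.9  2.   5.5] q6 0.42
t 5.68 tcp [ 516.1 -324.   128.3] gap 55.0 ff 64.2 F [-0.4  1.1 -4.7] q6 0.42
```

View pics/held.png

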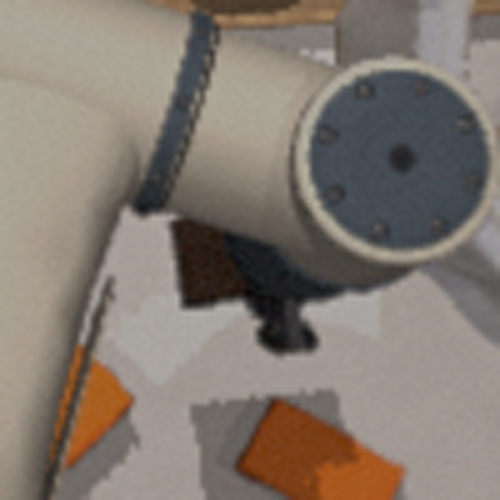

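Lifted: the wrist reads 4.7 N and the dark block is visible between the pads at (215,265). Now I'll lower it into the nest.

Run:
```python
from h import *
q=quat(-.2755)
bot.move_pose([548.9,1.2,135],q); st()
bot.move_linear([548.9,1.2,70],v=100); o=st()
e=np.array([548.9,1.2])-o["tool_pos"][:2]
t=np.array([548.9,1.2])+e
hit=bot.move_linear([t[0],t[1],22],v=40,max_force=9); print(hit); st()
bot.pause(.2); st()
f=grab("top"); save(f,"nest1.png",(200,160,310,260),5)
```

```text
t 6.97 tcp [5.489e+02 5.000e-01 1.348e+02] gap 55.2 ff 64.2 F [-0.9  0.4 -5. ] q6 -0.56
t 7.78 tcp [549.5   1.   70.7] gap 55.7 ff 64.2 F [-0.6  1.1 -3.2] q6 -0.56
True
t 8.77 tcp [548.    1.4  26.6] gap 55.4 ff 65.4 F [-1.4 -0.4  4.3] q6 -0.56
t 8.97 tcp [548.    1.3  26.6] gap 55.0 ff 65.4 F [-1.   0.7  5.4] q6 -0.56
```

View pics/nest1.png

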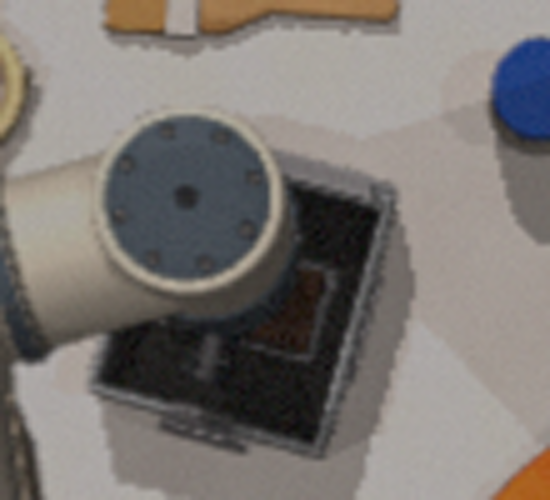

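The TCP stopped at 26.6 mm, which is floor level, and the block sits inside the nest border at (290,310) of the crop. I'll release it, rise and re-measure the case and lid.

Run:
```python
from meas import *
np.set_printoptions(precision=2,suppress=True)
hand.move_gripper(72); st()
bot.move_linear([548,1.3,140]); 
bot.move_pose([445,313,150],quat(-.15)); st()
f=grab("top"); g=grab("side"); np.save("t1.npy",f["img"]); np.save("s1.npy",g["img"])
v=lambda a:a.sum(2)/3
# block in nest, z52 top
b=blob(f,(225,195,275,245),lambda a:(a[...,0]-a[...,2]>11)&(v(a)<75)); r=rect(f,b,52); print("block z52",r[0],r[1],np.array(r[2]),r[3])
F=dict(f); F["img"]=np.load("t0.npy")
m=lambda a:(v(a)<128)&(a.max(2)-a.min(2)<25)
c=blob(F,(126,217,184,285),m,True); r=rect(F,c,14.5); print("lid",r[0],r[1],np.array(r[2]),r[3])
im=cv2.resize(F["img"][212:285,118:192,::-1],None,fx=6,fy=6,interpolation=cv2.INTER_CUBIC)
cv2.polylines(im,[((c-[118,212]+.5)*6-.5).round().astype(int)],True,(0,0,255),1)
im2=cv2.resize(f["img"][180:255,212:286,::-1],None,fx=6,fy=6,interpolation=cv2.INTER_CUBIC)[:438]
cv2.imwrite("pics/lidcase.png",np.hstack([im,im2])[:600,:]*1); print(im.shape,im2.shape)
```

```text
t 9.32 tcp [546.2   1.2  24.8] gap 72.3 ff 0.0 F [ 0.3 -0.8 -0.9] q6 -0.56
t 11.48 tcp [445.3 312.2 149.8] gap 71.5 ff 0.0 F [ 0.4 -0.   0.5] q6 -1.05
block z52 [547.05   2.56] [547.08   2.22] [ 55.15 101.57] -0.26114704649013454
lid [445.68 325.16] [444.91 320.48] [198.27 189.  ] -0.15626310748927136
(438, 444, 3) (438, 444, 3)
```

```bash
python3 -c "
import cv2;a=cv2.imread('pics/lidcase.png');print(a.shape);cv2.imwrite('pics/lidcase2.png',cv2.resize(a,None,fx=.9,fy=.9))"
```

```text
(438, 888, 3)
```

View pics/lidcase2.png

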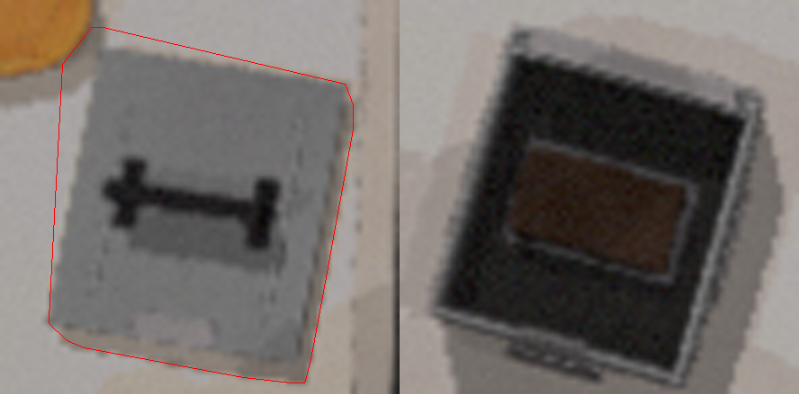

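Left panel: the lid sheet's corners are about (102,48), (345,85), (300,360) and (50,325), the bar runs from (115,190) to (270,215), and the striker is at the bottom at (175,330). Right panel: the block is flat in the nest at (600,210). The lip's edge runs from (515,55) to (750,115), and the inner front rim from (450,308) to (680,375). I'll fit edges along these lines.

```bash
cat > edge.py <<'E'
from meas import *
def edge(f,A,B,z,sgn,w=2.2):
    """fit step edge near segment AB; sgn=+1: brighter on the right-hand side when going A->B in image (x right,y down). returns world line (point, dir)"""
    A,B=np.array(A,float),np.array(B,float); d=(B-A)/np.linalg.norm(B-A); n=np.array([-d[1],d[0]])
    gimg=cv2.GaussianBlur(f["img"].astype(np.float32).mean(2),(0,0),.7); s=np.arange(-w,w+.01,.1)
    P=A+np.linspace(.1,.9,50)[:,None]*(B-A); M=P[:,None]+s[None,:,None]*n
    pr=cv2.remap(gimg,M[...,0].astype(np.float32),M[...,1].astype(np.float32),cv2.INTER_CUBIC)
    k=np.argmax(sgn*np.gradient(pr,axis=1),1); ok=(k>0)&(k<len(s)-1)
    E=M[np.arange(50),k][ok]; L=cv2.fitLine(E.astype(np.float32),cv2.DIST_HUBER,0,.01,.01).ravel()
    res=np.abs((E-L[2:])@np.array([-L[1],L[0]]))
    W=plane(f,[L[2:]-10*L[:2],L[2:],L[2:]+10*L[:2]],z)[:,:2]
    dw=W[2]-W[0]; return W[1],dw/np.linalg.norm(dw),ok.sum(),np.median(res)
def inter(a,b): 
    t=np.linalg.solve(np.c_[a[1],-b[1]],b[0]-a[0]); return a[0]+t[0]*a[1]
E
cat > m2.py <<'E'
from edge import *
np.set_printoptions(precision=3,suppress=True)
f=grab("top"); F=dict(f); F["img"]=np.load("t0.npy"); f["img"]=np.load("t1.npy")
L=lambda x,y:((x+.5)/5.4-.5+118,(y+.5)/5.4-.5+212)
C=lambda x,y:((x-399.6+.5)/5.4-.5+212,(y+.5)/5.4-.5+180)
ang=lambda l,off:round(((np.arctan2(l[1][1],l[1][0])-off+np.pi/2)%np.pi)-np.pi/2,4)
TL,TR,BR,BL=L(102,48),L(345,85),L(300,360),L(50,325)
e=dict(rear=edge(F,TL,TR,17,-1),right=edge(F,TR,BR,12,-1),front=edge(F,BR,BL,12,-1),left=edge(F,BL,TL,17,-1))
for k,l in e.items(): print("lid",k,l[0],"yaw",ang(l,np.pi/2 if k in("rear","front") else 0),l[2],round(l[3],2))
c=[inter(e[a],e[b]) for a,b in(("rear","left"),("rear","right"),("front","right"),("front","left"))]
print("lid corners",np.array(c).round(1).tolist(),"centre",np.mean(c,0))
print("len",[round(np.linalg.norm(c[i]-c[(i+1)%4]),1) for i in range(4)])
lip=edge(f,C(515,55),C(750,115),72.5,-1); fr=edge(f,C(680,373),C(450,306),64,-1); rt=edge(f,C(747,120),C(680,370),64,-1)
for n,l,o in(("lip",lip,np.pi/2),("front",fr,np.pi/2),("right",rt,0)): print(n,l[0],"yaw",ang(l,o),l[2],round(l[3],2))
a=-.2755; ux=np.array([np.cos(a),np.sin(a)]); uy=np.array([-ux[1],ux[0]]); nest=np.array([548.9,1.2])
print("case x-origin: lip",lip[0]@ux-76,"front",fr[0]@ux+86,"nest",nest@ux,"| y: right",rt[0]@uy+74,"nest",nest@uy)
E
python3 m2.py
```

```text
lid rear [532.334 304.2  ] yaw -0.1498 50 0.28
lid right [440.502 233.459] yaw -0.1337 38 0.2
lid front [358.813 348.303] yaw -0.1484 47 0.32
lid left [455.539 396.478] yaw -0.1594 50 0.18
lid corners [[544.1, 382.2], [520.0, 222.8], [343.6, 246.5], [368.1, 410.5]] centre [443.967 315.506]
len [np.float64(161.3), np.float64(178.0), np.float64(165.9), np.float64(178.3)]
lip [621.205 -20.441] yaw -0.2764 50 0.25
front [467.175  18.905] yaw -0.27 50 0.35
right [515.345 -64.201] yaw -0.2732 50 0.16
case x-origin: lip 527.3396326138542 front 530.4147957532249 nest 527.8741651512901 | y: right 152.4084851409164 nest 150.4709798128146
```

Two independent fits put the lid centre at (444.0, 315.5) and the bar at (443.8, 315.0), yaw about -0.15. The case origin is about (548.8, 1.8), yaw -0.2755. Now I'll grasp the lid, carry it and pre-tilt it.

```bash
cat > lid.py <<'E'
from h import *
A=-.2755; O=np.array([548.8,1.8]); UX=np.array([np.cos(A),np.sin(A)]); UY=np.array([-UX[1],UX[0]])
GZ=11.0   # TCP height above the sheet's underside, lid frame (set after grasp)
def tcp(rx,rz,th,ry=0,gz=GZ):
    c,s=np.cos(th),np.sin(th); x=rx-87.5*c+gz*s; z=rz+87.5*s+gz*c
    return np.r_[O+x*UX+ry*UY,z]
def rear(th,o=None,gz=GZ):
    p=np.array((o or get_obs())["tool_pos"]); d=p[:2]-O; c,s=np.cos(th),np.sin(th)
    return np.round([d@UX+87.5*c-gz*s,d@UY,p[2]-87.5*s-gz*c],1)
E
python3 - <<'E'
from lid import *
q=quat(-.15)
hand.move_gripper(50)
bot.move_linear([444,315.3,23],q,v=150,max_force=12); st()
hand.move_gripper(5); o=st()
p=o["tool_pos"]; bot.move_linear([p[0],p[1],170]); st()
P=tcp(68,110,0); bot.move_pose([*P[:2],170],quat(A)); 
P=tcp(68,90,.22); bot.move_linear(P.tolist(),quat(A,.22),v=80); st(); print(rear(.22))
f=grab("side"); save(f,"tilt.png",(180,150,310,250),6)
E
```

```text
t 12.97 tcp [444.6 315.8  23.9] gap 50.3 ff 0.0 F [-0.3  0.2  0.1] q6 -1.05
t 13.39 tcp [444.5 315.7  23.9] gap 13.3 ff 59.6 F [-0.7  0.3  4.7] q6 -1.05
t 14.53 tcp [443.9 315.3 168.7] gap 13.0 ff 58.6 F [-1.1 -0.6 -1.7] q6 -1.05
t 16.52 tcp [534.7   6.2 120.3] gap 13.2 ff 58.6 F [-0.5 -0.6 -1.9] q6 -0.48
[68.2  0.4 90.5]
```

View pics/tilt.png

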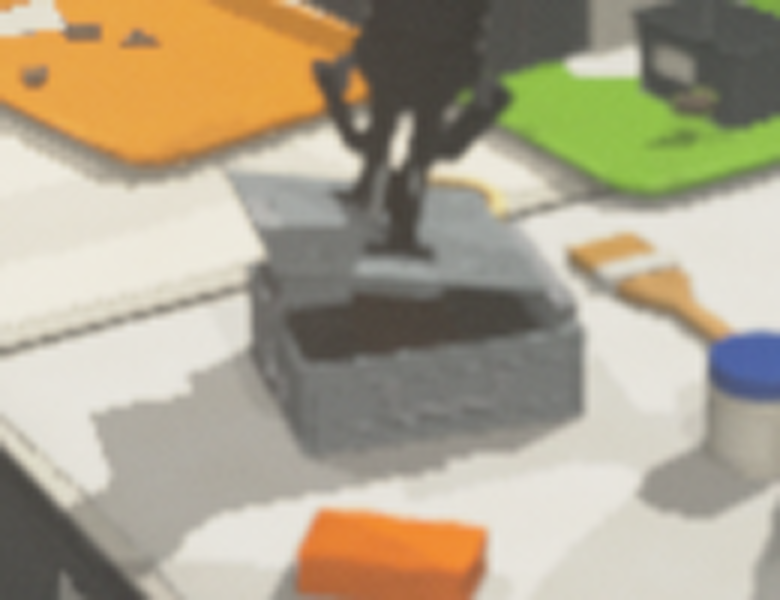

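The lid is held over the case with its front up; the striker edge is at (250,215) and the rear edge near the lip at (560,300). Next I'll lower it onto the side rims and slide it under the lip.

```bash
sed -i 's/^GZ=11.0/GZ=11.9/' lid.py
python3 - <<'E'
from lid import *
q=quat(A,.22)
o=st(); r=rear(.22); ex,ey=70-r[0],0-r[1]; print(r)
hit=bot.move_linear(tcp(70,76,.22).tolist(),q,v=50,max_force=10); print(hit,rear(.22)); 
hit=bot.move_linear(tcp(70,60,.22).tolist(),q,v=25,max_force=5); print(hit,rear(.22)); st(); bot.pause(.1);st()
f=grab("side"); save(f,"rimtouch.png",(180,150,310,250),6)
E
```

```text
t 16.57 tcp [534.6   6.2 120.7] gap 13.2 ff 58.6 F [ 0.3 -0.  -1.5] q6 -0.48
[68.   0.4 90. ]
False [69.7 -0.1 75.7]
True [69.5 -0.1 62. ]
t 17.55 tcp [536.    5.3  92.7] gap 12.9 ff 59.7 F [-1.7 -0.2  6. ] q6 -0.47
t 17.65 tcp [536.    5.3  92.7] gap 13.0 ff 59.7 F [-1.3  1.   5.5] q6 -0.47
```

Contact came at an estimated rear height of 62 mm, near the expected 64 mm, so the ribs are inside the walls. Now slide it under the lip.

Run:
```python
from lid import *
q=quat(A,.22)
hit=bot.move_linear(tcp(86,62.5,.22).tolist(),q,v=25,max_force=12); print(hit,rear(.22)); st(); bot.pause(.1);o=st()
f=grab("side"); save(f,"slid.png",(180,150,310,250),6)
```

```text
True [75.1 -0.4 62.6]
t 18.15 tcp [541.3   3.5  93.3] gap 12.5 ff 59.9 F [-3.   0.3  4.3] q6 -0.47
t 18.25 tcp [541.3   3.5  93.3] gap 13.2 ff 59.8 F [-2.1  1.   4.9] q6 -0.47
```

View pics/slid.png

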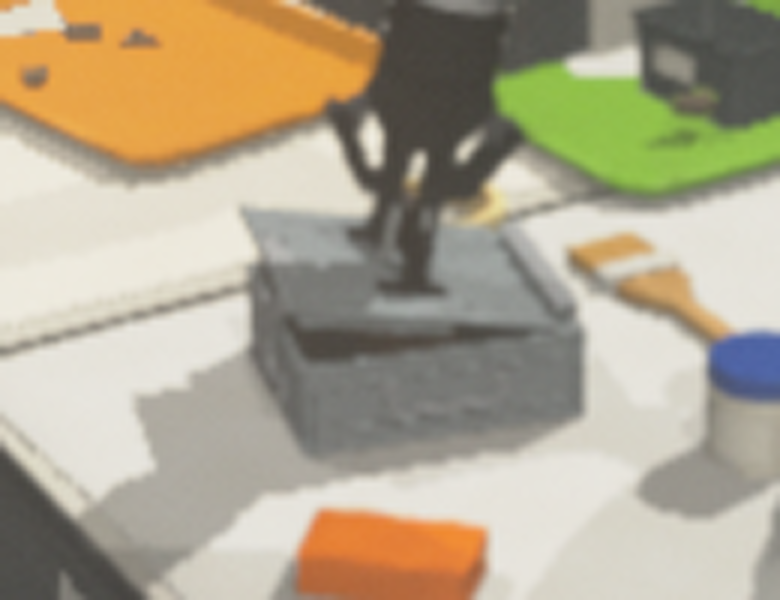

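The lid stopped at x≈75, so the rear edge is butting against the ledge or lip at (545,270); the apparent z of 62.6 suggests it is slightly low. I'll back off, raise about 2.5 mm and retry.

Run:
```python
from lid import *
q=quat(A,.22)
bot.move_linear(tcp(72.5,65.2,.22).tolist(),q,v=30); print(rear(.22)); st()
hit=bot.move_linear(tcp(87,65.2,.22).tolist(),q,v=25,max_force=12); print(hit,rear(.22)); st()
```

```text
[71.9 -0.1 64.7]
t 18.58 tcp [538.3   4.7  95.4] gap 13.5 ff 59.0 F [ 0.4 -0.5 -2.1] q6 -0.47
False [86.4 -0.1 64.9]
t 19.32 tcp [552.3   0.7  95.6] gap 13.1 ff 58.8 F [-2.3  0.1 -2.7] q6 -0.46
```

The rear edge slid about 10 mm past the lip line at slot height with no stop. Now I'll swing the front down about the rear edge, watching forces.

Run:
```python
from lid import *
for th in (.18,.14,.10):
    hit=bot.move_linear(tcp(85,64.8,th).tolist(),quat(A,th),v=40,max_force=20); o=get_obs(); print(th,hit,rear(th,o),np.round(o["wrist_force"],1),np.round(o["wrist_torque"],2),round(o["time_s"],2))
    if hit: break
```

```text
0.18 False [85.1  0.1 65.3] [-1.2  0.3 -3.5] [-0.09 -0.49 -0.02] 19.59
0.14 False [85.2  0.  65.3] [ 0.6  0.8 -2.1] [-0.2  -0.53  0.03] 19.84
0.1 False [85.6  0.1 65.4] [ 0.6 -0.2 -2.9] [-0.28 -0.87  0.05] 20.09
```

Run:
```python
from lid import *
for th in (.07,.04,.02,0):
    hit=bot.move_linear(tcp(84.5,64.3,th).tolist(),quat(A,th),v=40,max_force=30); o=get_obs(); print(th,hit,rear(th,o),np.round(o["wrist_force"],1),np.round(o["wrist_torque"],2),round(o["time_s"],2))
    if hit: break
```

```text
0.07 False [85.2  0.3 65. ] [ 3.  -1.4 -0.9] [-0.16 -0.82 -0.02] 20.34
0.04 False [85.3  0.3 65.2] [2.8 0.3 3.2] [-0.04 -0.91 -0.03] 20.59
0.02 False [83.7 -0.1 63.5] [ 2.2 -1.3 -3. ] [-0.07 -1.12 -0.03] 20.84
0 False [83.3 -0.4 63.7] [-0.9  1.7 -2.9] [-0.02  0.02  0.03] 21.09
```

Swung flat with low forces; the torque vanished at the last step, so it may have snapped already. I'll release the handle and press on the front with shut fingers, which also measures the front height.

Run:
```python
from lid import *
hand.move_gripper(40); st()
p=get_obs()["tool_pos"]; bot.move_linear([p[0],p[1],150],v=200)
hand.move_gripper(0)
q=quat(A); X=lambda x,y,z:np.r_[O+x*UX+y*UY,z].tolist()
bot.move_linear(X(-66,0,110),q,v=150); st()
hit=bot.move_linear(X(-66,0,60),q,v=25,max_force=4); print(hit); st()
hit=bot.move_linear(X(-66,0,52),q,v=20,max_force=28); print(hit); st()
bot.pause(.2); st()
```

```text
t 21.47 tcp [546.    2.6  76.3] gap 40.0 ff 0.0 F [ 0.5 -0.4 -0.5] q6 -0.57
t 23.1 tcp [486.2  19.8 110.7] gap 0.2 ff 0.0 F [ 0.7 -0.2 -0. ] q6 -0.64
True
t 24.57 tcp [485.2  19.7  69.1] gap -0.4 ff 2.4 F [-0.5  0.4  5.9] q6 -0.64
True
t 24.89 tcp [485.3  19.6  69. ] gap -0.2 ff 2.8 F [-2.2  0.1  5.8] q6 -0.64
t 25.09 tcp [485.3  19.6  69. ] gap 0.3 ff 2.7 F [-1.8  0.6  5.3] q6 -0.64
```

Contact at 69.1 mm is exactly the closed height (64 + 5), and it is a hard stop. I'll check both front corners and the rear for level, then park and check the picture numerically.

Run:
```python
from lid import *
from edge import edge
q=quat(A); X=lambda x,y,z:np.r_[O+x*UX+y*UY,z].tolist()
for x,y in((-66,-50),(-66,50),(45,30)):
    z=get_obs()["tool_pos"][2]
    p=get_obs()["tool_pos"]; bot.move_linear([p[0],p[1],115 if x>0 else 85],q,v=150)
    bot.move_linear(X(x,y,115 if x>0 else 85),q,v=200)
    hit=bot.move_linear(X(x,y,58),q,v=40,max_force=20); o=get_obs(); print(x,y,hit,round(o["tool_pos"][2],1),np.round(o["wrist_force"],1))
p=get_obs()["tool_pos"]; bot.move_linear([p[0],p[1],200],q,v=200)
bot.goto_joints([1.466,0.255,0.108,0,-1.424,-0.285]); st()
f=grab("top"); g=grab("side"); np.save("t2.npy",f["img"]); np.save("s2.npy",g["img"])
# expected closed features -> pixels, and brightness profile across catch along case x at y=0 and y=40
for nm,F in(("top",f),("side",g)):
    for y in(0,10,45):
        P=[np.r_[O+x*UX+y*UY,80 if 0 else 69] for x in range(-110,-60,4)]
        uv=project(F,P).astype(np.float32); v=cv2.remap(F["img"].astype(np.float32).mean(2),uv[:,0].reshape(-1,1),uv[:,1].reshape(-1,1),cv2.INTER_LINEAR).ravel()
        print(nm,y,v.round().astype(int).tolist())
# lid & case lines in top view
def seg(x0,y0,x1,y1,z,s,n,w=2.2):
    uv=project(f,[np.r_[O+x0*UX+y0*UY,z],np.r_[O+x1*UX+y1*UY,z]]); l=edge(f,uv[0],uv[1],z,s,w)
    d=l[0]-O; print(n,"x",(d@UX).round(1),"y",(d@UY).round(1),"yaw",round((np.arctan2(l[1][1],l[1][0])-A+np.pi/2)%np.pi-np.pi/2,3),l[2],round(l[3],2))
seg(-4,36,-4,-36,47+50,1,"bar rear side",3); seg(-4,-36,-4,36,47+50,1,"bar front side",3)
seg(76,60,76,-60,76.5,1,"lip edge"); seg(76,60,76,-60,76.5,-1,"lip edge-")
```

```text
-66 -50 True 69.0 [-2.1  1.3  7.8]
-66 50 True 69.1 [-2.9  1.3  9. ]
45 30 True 69.1 [-2.1  0.6  4.9]
t 32.9 tcp [209.5 508.4 231.2] gap 0.3 ff 0.0 F [-1.   0.1  1.2] q6 -0.29
top 0 [119, 110, 72, 92, 67, 69, 81, 104, 126, 116, 111, 112, 111]
top 10 [118, 109, 70, 72, 59, 68, 83, 105, 118, 112, 111, 111, 111]
top 45 [120, 120, 114, 110, 87, 104, 113, 111, 113, 110, 112, 110, 111]
side 0 [212, 169, 115, 108, 110, 115, 135, 162, 170, 164, 162, 161, 161]
side 10 [218, 186, 129, 115, 119, 109, 121, 150, 168, 164, 162, 161, 162]
side 45 [198, 199, 188, 150, 120, 116, 114, 137, 158, 163, 163, 162, 161]
bar rear side x -11.9 y -4.9 yaw -1.566 49 0.18
bar front side x 2.4 y 0.0 yaw 1.565 50 0.2
lip edge x 70.3 y -0.5 yaw -1.568 45 0.15
lip edge- x 77.8 y -0.1 yaw -1.568 50 0.14
```

The lid is flat at 69.0–69.1 mm at all four probed points. The bar centre is at x = -4.7 mm (nominal -4.5) and the yaw is within 0.006. Last check: the catch head's position against its upright picture from before.

Run:
```python
from lid import *
for nm in("top","side"):
    F=grab(nm)
    for k in "12":
        I=cv2.cvtColor(np.load(nm[0]+k+".npy"),cv2.COLOR_RGB2GRAY).astype(np.float32)
        acc=0
        for y in range(-15,16,3):
            uv=project(F,[np.r_[O+x*UX+y*UY,90] for x in range(-124,-86,2)]).astype(np.float32)
            acc=acc+cv2.remap(I,uv[:,:1],uv[:,1:],cv2.INTER_LINEAR).ravel()
        print(nm,k,(acc/11).round().astype(int).tolist())
```

```text
top 1 [110, 110, 110, 110, 110, 109, 110, 111, 110, 100, 79, 61, 61, 69, 63, 61, 65, 71, 81]
top 2 [106, 108, 109, 110, 111, 113, 116, 120, 120, 109, 86, 67, 67, 75, 67, 63, 66, 70, 77]
side 1 [191, 189, 188, 190, 191, 190, 185, 175, 160, 144, 132, 125, 120, 115, 109, 106, 109, 114, 118]
side 2 [191, 189, 188, 190, 191, 189, 185, 176, 162, 148, 136, 128, 124, 120, 116, 119, 128, 141, 152]
```

The catch head's outer edge is where it was when upright, within about 0.3 mm, so the catch has closed over the lid. Handing in.

```bash
python3 -c "
from plant import ticket
print(ticket.finish_job())"
```

```text
the job is handed in; nothing more can be done
None
```

The block is flat in the nest, the lid is hooked under the lip and snapped shut by the catch, and the job is handed in at about 33 s; the system returned no verdict, and I did not re-measure the tape roll, jar or brush.

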